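Zero the peak pointer of the cap torque tester

ROBOT

A 7-joint arm with a two-finger parallel gripper is mounted at the origin on the work surface. World frame = base frame: x ahead of the robot, y to its left, z up, the work surface at z = 0. Lengths are in m, angles in rad, forces in N, time in s.
With the tool pointing down it reaches from about 0.425 to 0.925 m from the base axis. Payload 6.8 kg.
Tool frame: the origin (TCP) lies midway between the tips of the shut fingers; the grasp point (between the pads) lies 19 mm behind it; y points along the fingers, z is the direction in which the jaws open and shut, and the axes are right-handed (so a half turn about y gives the same grasp; the last joint's range is limited). The gripper opens to 88 mm and grips with 3 to 60 N. Pads are 20 mm wide; open, the fingers measure 115 mm over their backs; the gripper's body (75 mm by 178 mm) begins 61 mm behind the grasp point.
Start: joints at [1.183, 0.477, 0.022, 1.555, -0.011, 1.109, -0.083], TCP at [0.186, -0.649, 0.223] pointing down, gripper open.
Joint ranges: [-2.96, 2.96], [-0.34, 2.1], [-1.41, 1.46], [0.24, 2.44], [-1.37, 4.51], [0.17, 1.92], [-2.96, 2.96]. Speed limits (rad/s): [2.39, 2.39, 3.14, 3.14, 3.14, 3.14, 3.14].

INTERFACE

Orientations are given as a unit quaternion [x, y, z, w].
In Python, from plant import bot gives the robot as it stands.
- The arm moves only by the shell command python3 -m inch 'ROWS' [FORCE]. ROWS is JSON, a list of rows, each a list of 7 numbers: the closure, from 0 (fully open) to 1 (shut), then the shift along the tool's x, y, z in cm, then the turn, a rotation vector about the tool's x, y, z in degrees. In form: [[claw, x, y, z, wx, wy, wz], ...]. A call has exactly 5 rows; each row is the pose to reach, as a shift and turn from the pose measured when the call began, along the tool's axes at that moment; what a row does not reach only later rows make up. A row lasts 1/12 s, in which the tool goes at most 41.7 mm and 7.16 degrees, less where a joint would pass 70% of its speed; a pose out of reach is approached as far as the arm can. A call with a gripper value outside its range is refused whole. The fingers move at their own pace and stop on an object; FORCE is the grip in N (left out, the last holds). Time passes only in rows, so rows that repeat a pose let the fingers close, or fill a call up. It gives the time, the measured TCP pose, the force and the opening at its end, in the units of the state.
- bot.get_obs(): the state, without advancing time (a new reading comes with each control period).
- bot.camera(name): name is "scene" or "side" or "wrist"; returns the picture (480x640x3 uint8, red, green, blue); there is no depth.
- bot.camera_model(name): a dict with "mtx" (3x3 intrinsics, pixels), "xyz" and "attitude" of the camera in the world. Camera axes: x right, y down, z forward; pixel columns grow to the right and rows downward; lengths in m; the calibration is good to about 2 mm. The wrist camera is an equidistant fisheye: a pixel r from the principal point sees the ray r / f radians off the axis. A picture is of the moment at which its call begins: read the wrist's pose just before it. camera_model takes no time and is no camera call; for the wrist camera it gives the pose at the moment of the call.
- bot.sign_off(): hands the job in, once; it reports no verdict.
Trained networks look in the newest picture that a camera, given by its name, has taken for a name from the list of things; names that differ only in an ending like _2 or _b are one class to them, and where a whole thing is asked for, a point or a joint stands for the part that bears it (a point fixed in the world has none). Each returns a list of dicts, best first, with "p" (0 to 1); they miss things now and then, are a little off and sometimes report something else, mostly with a low value. They report only what shows in the picture. A call takes as long as a camera call.
- bot.search_frame(camera, query): "at" ([row, column] in pixels, amid what is visible of it).
The state is a dict: "time_s": time; "qpos": joint angles; "qvel": joint speeds; "joint_torque": joint torques, N m; "eef_pos": TCP position; "orientation": TCP orientation; "wrist_force": force on the tool from outside, world axes, zero at the start; "ft_torque": the same for the moment, N m; "opening": finger opening in m.
Only numpy, scipy, OpenCV 4.12 (cv2) and the standard library are available. Lean on these libraries where they do the work, as an engineer would, in place of code of your own. Each camera call takes 0.05 s, during which the arm holds its last target.

TASK

Two bottle-cap torque testers stand on the lab bench, each with a dial whose peak pointer has been left up the scale. On the tester that has a sample bottle standing between its four posts, turn the dial's reset knob back, anticlockwise seen from above, until the pointer rests at the zero stop pin, and let go. Leave the pointer of the empty tester as it is: that reading has not been written down yet.

Things in the scene. Friction and masses are not known exactly. Their poses are not given: they have to be found in the camera images.
- peak_grip (a point): Reset knob of the tester that holds the bottle: black upright bar grip 42 mm long, 14 wide, 38 high on a round 44 mm foot, turning about the vertical. Point: on the turning axis, 11 mm below the bar's top, 26 above the foot, 36 above the white 120 mm dial, 124 above the bench. z up; x along the bar towards the pointer, which is fixed to the knob. The empty tester has the same knob.
- peak_pointer (a joint): Angle of that knob and its pointer (rad): 0 at the zero stop (a dark pin 8 mm thick, 11 mm high, 43 mm from the axis), growing clockwise seen from above, to 2.4 at most; turning anticlockwise by this value brings it to zero. Starts at 0.7 to 1.35. Turns lightly (0.04 N m) and stays where left.
- clamped_top (a point): Centre of the cap's top on the small pale bottle (56 mm across, 105 mm high) that stands between the four posts of the tester in use, 198 mm above the bench and 148 mm from that tester's knob axis, on the zero side of its dial; z up. The tester is a fixed grey box 170 x 280 mm, 85 mm high; its bottle is fixed to it.
- idle_tip (a point): Tip of the pointer on the empty tester, 50 mm from its knob's axis and 95 mm above the bench; x axis from the knob outward along the pointer. It must stay where it is.

How it is judged:
At the end, for the whole second after the job is handed in: The pointer of the tester with the bottle rests within 10 degrees (0.175 rad) of its zero stop, still and released; the tip of the empty tester's pointer is within 10 mm of where it started (value of joint peak_pointer below 0.175 rad and velocity of joint peak_pointer between -0.05 and 0.05 rad/s and distance of idle_tip from where it was at the start of the episode below 0.01 m); the robot touches nothing.
It fails at once if the pointer of the empty tester is turned (its tip moves more than 10 mm) (distance of idle_tip from where it was at the start of the episode above 0.01 m).
It also fails if it takes over 32 s, if anything falls off the work surface, if the arm or the gripper's body presses on something with over 40 N, if the wrist force passes 120 N, or if a joint passes its speed limit or range.

## Working session

There is one attempt and no reset: what is moved stays moved. The work goes in short steps, Python scripts to look and compute and a shell command to move; the robot and the scene stay as the last step left them, time stands still between calls to the robot, and variables do not carry over. Pictures are saved under pics/ and viewed, and the job is handed in when it is done.

```bash
mkdir -p pics; cat > h.py <<'E'
import numpy as np, cv2
from plant import bot
def snap(c,n):
    m=bot.camera_model(c); im=bot.camera(c); cv2.imwrite(f'pics/{n}.png',im[:,:,::-1]); return m
E
python3 - <<'E'
from h import *
o=bot.get_obs(); print({k:np.round(v,3) for k,v in o.items()})
for c in ['scene','side','wrist']:
    m=snap(c,c+'0'); print(c,m)
    for q in ['peak_grip','clamped_top','idle_tip']:
        print(q,bot.search_frame(c,q))
E
```

```text
{'time_s': np.float64(0.0), 'qpos': array([ 1.183,  0.478,  0.022,  1.556, -0.012,  1.109, -0.083]), 'qvel': array([ 0.   , -0.001,  0.001,  0.001, -0.004,  0.   ,  0.   ]), 'joint_torque': array([-0.0000e+00, -5.8288e+01,  1.5350e+00, -2.7262e+01, -5.4000e-02,
        1.7000e-02,  0.0000e+00]), 'eef_pos': array([ 0.186, -0.648,  0.222]), 'orientation': array([-0.099,  0.701, -0.7  ,  0.098]), 'wrist_force': array([-0.237, -0.734, -0.298]), 'ft_torque': array([ 0.031, -0.007, -0.022]), 'opening': np.float64(0.087)}
scene {'mtx': array([[463.87572537,   0.        , 322.73340816],
       [  0.        , 463.87572537, 236.90499695],
       [  0.        ,   0.        ,   1.        ]]), 'xyz': array([ 1.05332186, -0.31416312,  0.67897535]), 'attitude': array([ 0.79719839,  0.42582615, -0.21306865, -0.37114494])}
peak_grip [{'at': [258.2, 400.9], 'p': 0.74}]
clamped_top [{'at': [264.8, 425.9], 'p': 0.62}]
idle_tip [{'at': [355.8, 174.6], 'p': 0.96}]
side {'mtx': array([[528.24013544,   0.        , 324.25910659],
       [  0.        , 528.24013544, 237.74071638],
       [  0.        ,   0.        ,   1.        ]]), 'xyz': array([0.33475296, 0.67133953, 0.56618147]), 'attitude': array([-0.14253914,  0.84536793, -0.50986075,  0.07125782])}
peak_grip [{'at': [333.8, 256.3], 'p': 0.94}]
clamped_top [{'at': [403.9, 232.2], 'p': 0.8}]
idle_tip [{'at': [212.8, 353.4], 'p': 0.91}]
wrist {'mtx': array([[371.64829954,   0.        , 314.01490471],
       [  0.        , 371.64829954, 242.62339268],
       [  0.        ,   0.        ,   1.        ]]), 'xyz': array([ 0.2675321 , -0.6253393 ,  0.38415326]), 'attitude': array([ 0.78926983, -0.59422134, -0.09315302,  0.12359872])}
peak_grip []
clamped_top []
idle_tip []
```

View pics/scene0.png

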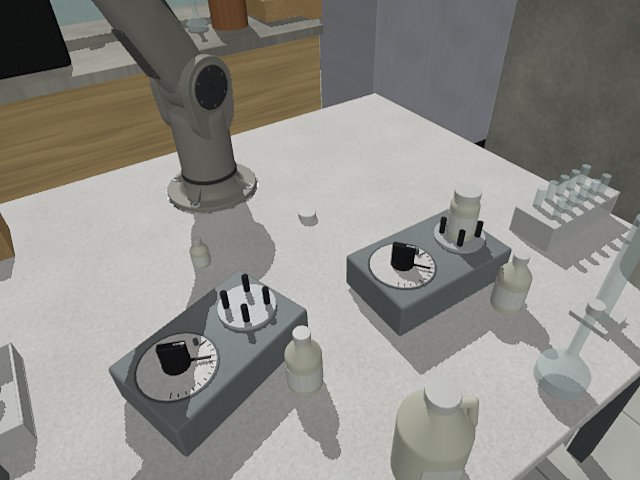

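View pics/side0.png

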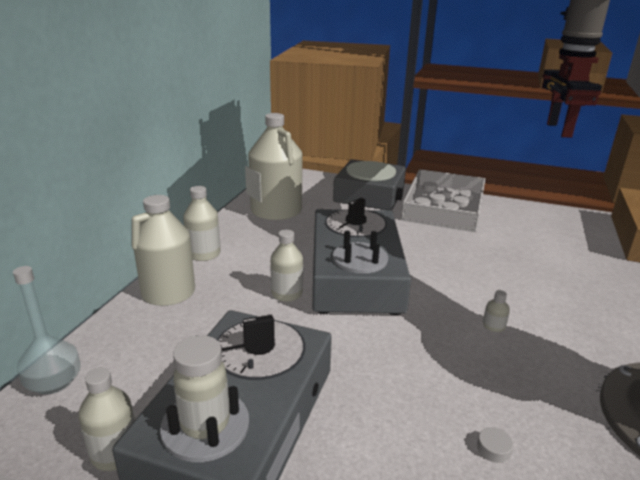

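The bottle tester is on the right in the scene view: knob about (403,255), cap (467,188). In the side view its knob is at (258,335) and its cap at (198,352). The network's clamped_top points don't match the cap. I'll enlarge both views.

```bash
python3 - <<'E'
import cv2
a=cv2.imread('pics/scene0.png')[170:310,340:520]; b=cv2.imread('pics/side0.png')[300:420,170:320]
a=cv2.resize(a,None,fx=4,fy=4,interpolation=cv2.INTER_CUBIC); b=cv2.resize(b,None,fx=5,fy=5,interpolation=cv2.INTER_CUBIC)
cv2.imwrite('pics/a.png',a);cv2.imwrite('pics/b.png',b)
E
```

```text
(no output)
```

View pics/a.png

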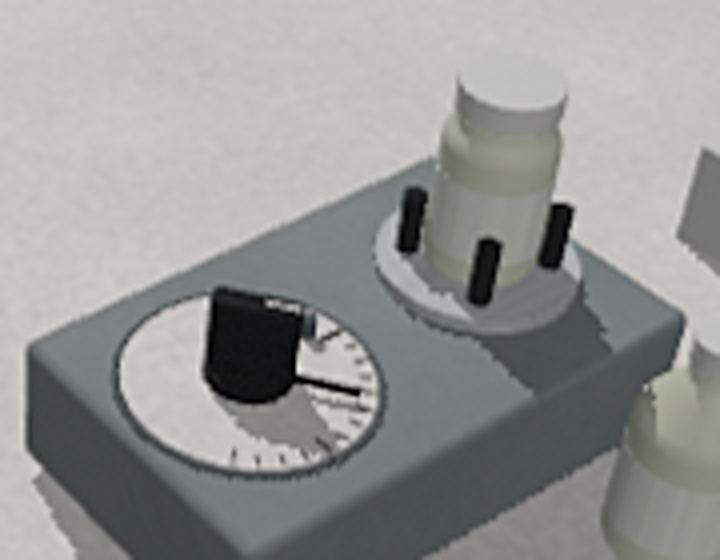

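View pics/b.png

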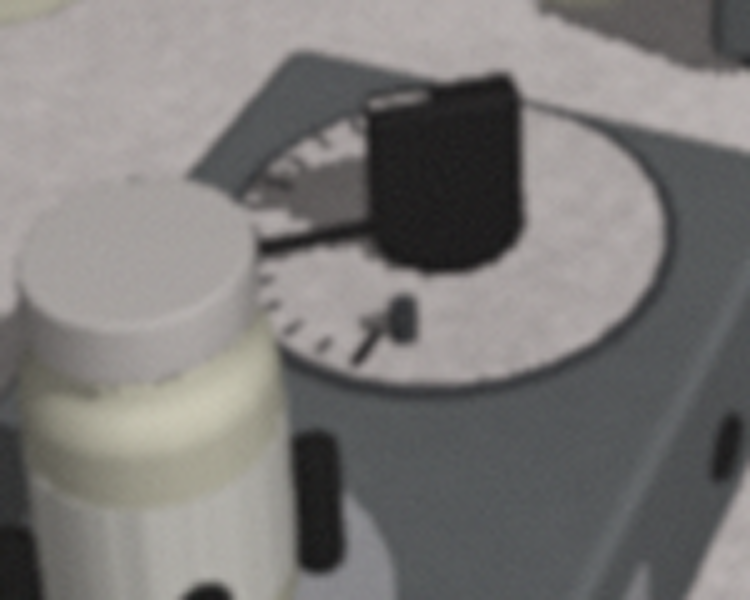

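```bash
cat >> h.py <<'E'
from scipy.spatial.transform import Rotation as R
def onz(m,u,v,z):
    d=R.from_quat(m['attitude']).apply([(u-m['mtx'][0,2])/m['mtx'][0,0],(v-m['mtx'][1,2])/m['mtx'][1,1],1])
    return m['xyz']+d*(z-m['xyz'][2])/d[2]
def proj(m,p):
    q=R.from_quat(m['attitude']).inv().apply(np.asarray(p)-m['xyz']); return (m['mtx']@(q/q[2]))[:2]
E
python3 - <<'E'
from h import *
S=bot.camera_model('scene');D=bot.camera_model('side')
s=lambda x,y,z:np.round(onz(S,340+x/4,170+y/4,z),4); d=lambda x,y,z:np.round(onz(D,170+x/5,300+y/5,z),4)
print('top S',s(213,290,.135),s(303,308,.135),s(260,299,.135)); print('top D',d(368,105,.135),d(516,80,.135),d(442,92,.135))
print('cap',s(513,85,.198),d(138,252,.198))
print('dial S L R T B',s(115,385,.088),s(385,385,.088),s(250,290,.088),s(250,478,.088))
print('dial D R B T',d(668,230,.088),d(440,387,.088))
print('tip S',s(360,393,.095)); print('pin top',s(308,312,.1),d(404,298,.1),'mark',s(330,335,.088),d(365,350,.088))
o=bot.get_obs();r=R.from_quat(o['orientation']).as_matrix();print(np.round(r,3))
E
```

```text
top S [0.5768 0.1344 0.135 ] [0.6093 0.1592 0.135 ] [0.5937 0.1476 0.135 ]
top D [0.6051 0.1615 0.135 ] [0.5726 0.1377 0.135 ] [0.5891 0.1495 0.135 ]
cap [0.5974 0.289  0.198 ] [0.5884 0.2983 0.198 ]
dial S L R T B [0.5627 0.0917 0.088 ] [0.6334 0.1943 0.088 ] [0.546 0.188 0.088] [0.6437 0.1039 0.088 ]
dial D R B T [0.5317 0.1288 0.088 ] [0.5652 0.2068 0.088 ]
tip S [0.6359 0.1752 0.095 ]
pin top [0.5843 0.1897 0.1   ] [0.582  0.1915 0.1   ] mark [0.5931 0.1973 0.088 ] [0.5892 0.2009 0.088 ]
[[-0.961 -0.     0.276]
 [-0.276  0.    -0.961]
 [-0.    -1.    -0.   ]]
```

Both views agree: knob axis at about (0.5915, 0.1485), bar and pointer at about 36° azimuth, zero at about 92°. That makes the turn about 57° anticlockwise. I'm moving over at height now.

```bash
python3 -m inch '[[0,-2,-2,-1.5,0,-1.5,0],[0,-5,-4,-3.5,0,-3,0],[0,-8,-6,-5.8,0,-4.5,0],[0,-11,-7.5,-8,0,-6,0],[0,-14,-8,-10.5,0,-7.5,0]]' 15
python3 -c "
from h import *
o=bot.get_obs();print(np.round(o['qpos'],3),np.round(R.from_quat(o['orientation']).as_matrix(),3))"
```

```text
time_s: 1.02
eef_pos: [0.2936, -0.509, 0.3056]
orientation: [0.144, -0.691, 0.694, -0.145]
wrist_force: [1.2, -1.0, 0.3]
opening: 0.0876
[ 0.992  0.266 -0.063  1.669  0.018  1.203 -0.234] [[-0.917  0.003  0.4  ]
 [-0.4   -0.004 -0.917]
 [-0.001 -1.     0.005]]
```

```bash
python3 -m inch '[[0,-3,0,-2.3,0,-1.5,0],[0,-6,0,-4.6,0,-3,0],[0,-9,0,-6.9,0,-5,0],[0,-12,0,-9.2,0,-6,0],[0,-15,0,-11.5,0,-7,0]]'
python3 -c "
from h import *
o=bot.get_obs();r=R.from_quat(o['orientation']).as_matrix();print(np.round(o['qpos'],3),np.round(r,3));print(r.T@(np.array([.5915,.1485,.25])-o['eef_pos']))"
```

```text
time_s: 1.43
eef_pos: [0.3856, -0.3419, 0.3056]
orientation: [0.186, -0.68, 0.684, -0.187]
wrist_force: [0.0, -0.7, -0.5]
opening: 0.0878
[ 0.784  0.147 -0.202  1.819  0.034  1.173 -0.466] [[-0.86   0.003  0.509]
 [-0.509 -0.005 -0.86 ]
 [-0.    -1.     0.005]]
[-0.4269475   0.05398684 -0.31739539]
```

```bash
python3 -m inch '[[0,-3,0,-2.3,0,-1,0],[0,-6,0,-4.6,0,-2,0],[0,-9,0,-6.9,0,-3,0],[0,-12,0,-9.2,0,-4,0],[0,-16,0,-12,0,-5,0]]'
python3 -c "
from h import *
o=bot.get_obs();r=R.from_quat(o['orientation']).as_matrix();print(np.round(o['qpos'],3),np.round(r,3));print(r.T@(np.array([.5915,.1485,.25])-o['eef_pos']))"
```

```text
time_s: 1.85
eef_pos: [0.4592, -0.1626, 0.3054]
orientation: [0.215, -0.671, 0.676, -0.217]
wrist_force: [0.7, 0.2, -0.6]
opening: 0.0879
[ 0.553  0.109 -0.372  1.868  0.048  1.168 -0.784] [[-0.813  0.004  0.582]
 [-0.582 -0.005 -0.813]
 [ 0.    -1.     0.007]]
[-0.28866398  0.05414649 -0.17629   ]
```

```bash
python3 -m inch '[[0,-3.5,0,-2,0,0,0],[0,-7,0,-4,0,0,0],[0,-10.5,0,-6,0,0,0],[0,-14,0,-8.2,0,0,0],[0,-17.5,0,-10.3,0,0,0]]'
python3 -m inch '[[0,-2,0,-1,0,0,0],[0,-4,0,-2,0,0,0],[0,-6,0,-3,0,0,0],[0,-8,0,-4,0,0,0],[0,-10,0,-5,0,0,0]]'
python3 -c "
from h import *
o=bot.get_obs();r=R.from_quat(o['orientation']).as_matrix();print(np.round(o['qpos'],3),np.round(r,3));print(r.T@(np.array([.5915,.1485,.25])-o['eef_pos']))
snap('wrist','w1');print(bot.search_frame('wrist','peak_grip'))"
```

```text
time_s: 2.27
eef_pos: [0.5419, 0.0249, 0.305]
orientation: [0.215, -0.671, 0.676, -0.217]
wrist_force: [0.8, -0.2, 0.1]
opening: 0.0877
time_s: 2.68
eef_pos: [0.5946, 0.1247, 0.3047]
orientation: [0.215, -0.671, 0.676, -0.217]
wrist_force: [-0.6, -0.5, -0.2]
opening: 0.0878
[ 0.1    0.35  -0.54   1.596  0.195  1.246 -1.426] [[-0.814  0.005  0.581]
 [-0.582 -0.006 -0.814]
 [-0.    -1.     0.007]]
[-0.01128723  0.05457701 -0.02162766]
[{'at': [196.9, 291.4], 'p': 0.63}]
```

View pics/w1.png

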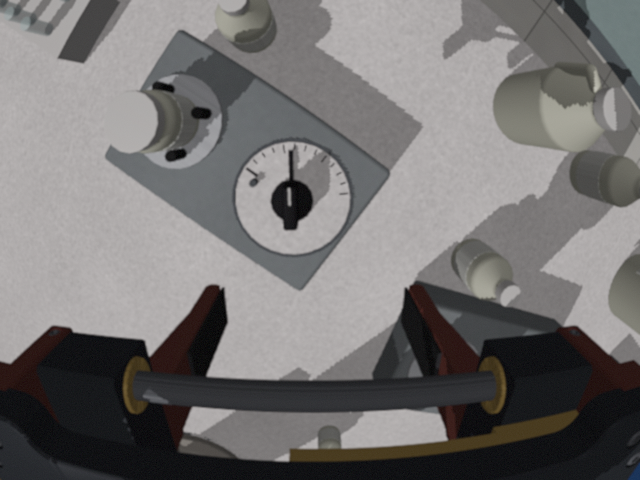

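The wrist view shows the dial centred at about (293,198), the pointer tip at (291,152) and the pin at (254,182). The bar lies close to the tool's x axis. I'll check these through the fisheye model.

```bash
cat >> h.py <<'E'
def fish(m,u,v,z):
    a=np.array([u-m['mtx'][0,2],v-m['mtx'][1,2]])/m['mtx'][0,0]; t=np.hypot(*a)
    d=R.from_quat(m['attitude']).apply([*(a/t*np.sin(t)),np.cos(t)])
    return m['xyz']+d*(z-m['xyz'][2])/d[2]
E
python3 - <<'E'
from h import *
m=bot.camera_model('wrist')
f=lambda u,v,z:np.round(fish(m,u,v,z),4)
print('dialLRTB',f(234,198,.088),f(352,198,.088),f(293,140,.088),f(293,256,.088))
print('tip',f(291,152,.095),'pin',f(254,182,.099),'mark',f(257,179,.088),f(248,170,.088),'bar near end',f(290,228,.135),'cap',f(130,121,.198))
im=cv2.imread('pics/w1.png')[130:270,220:370];cv2.imwrite('pics/w1z.png',cv2.resize(im,None,fx=4,fy=4,interpolation=cv2.INTER_CUBIC))
E
```

```text
dialLRTB [0.5563 0.2024 0.088 ] [0.628  0.1021 0.088 ] [0.641  0.1862 0.088 ] [0.5399 0.1151 0.088 ]
tip [0.6304 0.1807 0.095 ] pin [0.5848 0.1938 0.099 ] mark [0.5869 0.1935 0.088 ] [0.5893 0.2065 0.088 ] bar near end [0.576  0.1409 0.135 ] cap [0.5905 0.2987 0.198 ]
```

View pics/w1z.png

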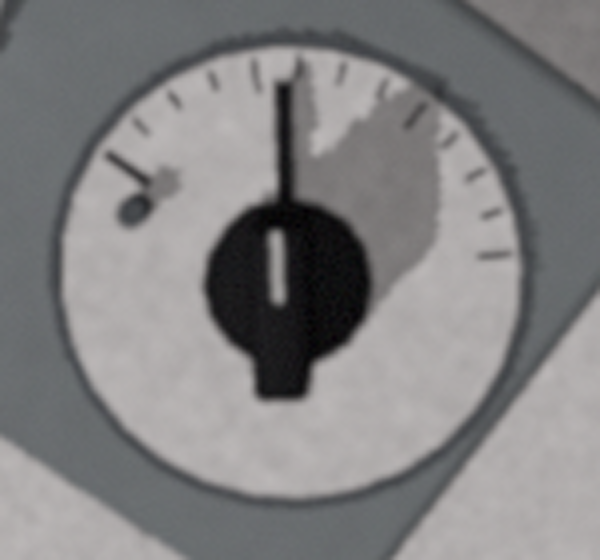

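```bash
python3 -c "
from h import *
o=bot.get_obs();r=R.from_quat(o['orientation']).as_matrix();print(o['eef_pos'],r.T@(np.array([.591,.15,.108])-o['eef_pos']))"
```

```text
[0.59457218 0.12786338 0.30450389] [-0.00972122  0.19641727 -0.0210315 ]
```

```bash
python3 -m inch '[[0,-1,2.5,-2.1,0,0,0],[0,-1,5,-2.1,0,0,0],[0,-1,8,-2.1,0,0,0],[0,-1,10.5,-2.1,0,0,0],[0,-1,12,-2.1,0,0,0]]'
python3 -m inch '[[0,0,0.5,0,0,0,0],[0,0,0.5,0,0,0,0],[0,0,0.5,0,0,0,0],[0,0,0.5,0,0,0,0],[0,0,0.5,0,0,0,0]]'
python3 -c "
from h import *
o=bot.get_obs();r=R.from_quat(o['orientation']).as_matrix();print(o['eef_pos'],r.T@(np.array([.591,.15,.108])-o['eef_pos']),o['wrist_force'])
snap('wrist','w2')"
```

```text
time_s: 3.2
eef_pos: [0.5894, 0.1487, 0.1815]
orientation: [0.218, -0.671, 0.675, -0.217]
wrist_force: [-0.7, -0.6, -0.0]
opening: 0.0879
time_s: 3.62
eef_pos: [0.5903, 0.1489, 0.1781]
orientation: [0.217, -0.671, 0.675, -0.218]
wrist_force: [-0.1, 0.7, -0.7]
opening: 0.088
[0.59027983 0.14892007 0.17806104] [-0.00119301  0.0700579  -0.00083781] [-0.07935114  0.69494923 -0.7260626 ]
```

View pics/w2.png

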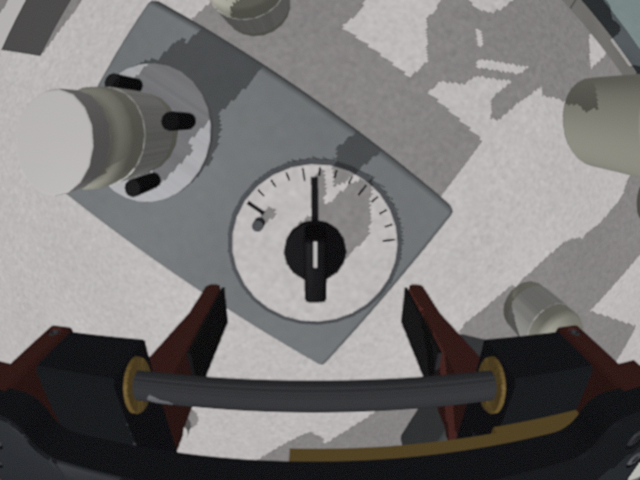

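The bar, at column 315, is midway between the fingers and aligned with them. I'll descend 7 cm.

```bash
python3 -m inch '[[0,-0.1,1.5,-0.1,0,0,0],[0,-0.1,3,-0.1,0,0,0],[0,-0.1,4.5,-0.1,0,0,0],[0,-0.1,6,-0.1,0,0,0],[0,-0.1,7,-0.1,0,0,0]]'
python3 -m inch '[[0,0,0,0,0,0,0],[0,0,0,0,0,0,0],[0,0,0,0,0,0,0],[0,0,0,0,0,0,0],[0,0,0,0,0,0,0]]'
python3 -c "
from h import *
o=bot.get_obs();r=R.from_quat(o['orientation']).as_matrix();print(o['eef_pos'],r.T@(np.array([.591,.15,.108])-o['eef_pos']),o['wrist_force'])
snap('wrist','w3')"
```

```text
time_s: 4.08
eef_pos: [0.5906, 0.1499, 0.1073]
orientation: [0.217, -0.671, 0.675, -0.218]
wrist_force: [-0.2, 0.9, -0.6]
opening: 0.088
time_s: 4.5
eef_pos: [0.5912, 0.1501, 0.1083]
orientation: [0.216, -0.671, 0.675, -0.218]
wrist_force: [-0.5, -0.0, 0.9]
opening: 0.0876
[0.59116275 0.15010225 0.10828001] [ 1.92228315e-04  2.79639043e-04 -1.39614709e-05] [-0.4558141  -0.00134093  0.86412302]
```

View pics/w3.png

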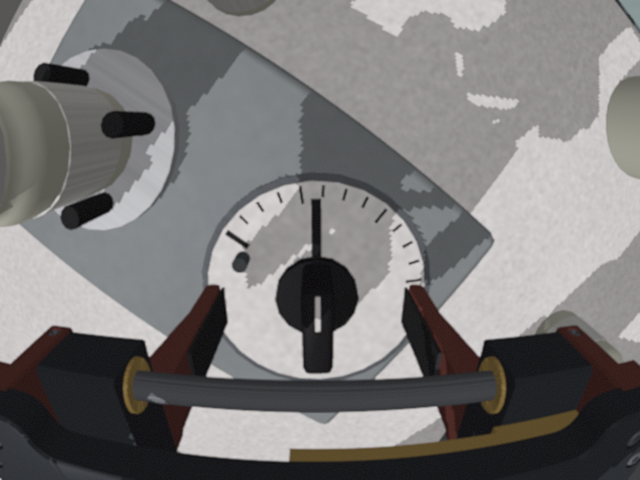

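Centred at the grasp pose, so I'll close with a light grip.

```bash
python3 -m inch '[[1,0,0,0,0,0,0],[1,0,0,0,0,0,0],[1,0,0,0,0,0,0],[1,0,0,0,0,0,0],[1,0,0,0,0,0,0]]' 10
python3 -m inch '[[1,0,0,0,0,0,0],[1,0,0,0,0,0,0],[1,0,0,0,0,0,0],[1,0,0,0,0,0,0],[1,0,0,0,0,0,0]]' 10
```

```text
time_s: 4.97
eef_pos: [0.591, 0.15, 0.1081]
orientation: [0.216, -0.671, 0.675, -0.218]
wrist_force: [-0.1, -0.3, -0.1]
opening: 0.0579
time_s: 5.38
eef_pos: [0.591, 0.15, 0.1081]
orientation: [0.216, -0.671, 0.675, -0.218]
wrist_force: [0.3, -0.1, 0.7]
opening: 0.0246
```

```bash
python3 -m inch '[[1,0,0,0,0,0,0],[1,0,0,0,0,0,0],[1,0,0,0,0,0,0],[1,0,0,0,0,0,0],[1,0,0,0,0,0,0]]' 10
python3 -m inch '[[1,0,0,0,0,-4,0],[1,0,0,0,0,-8,0],[1,0,0,0,0,-12,0],[1,0,0,0,0,-16,0],[1,0,0,0,0,-20,0]]' 10
python3 -c "
from h import *
o=bot.get_obs();print(o['wrist_force'],o['ft_torque'],o['qpos'],o['eef_pos'])
snap('wrist','w4')"
```

```text
time_s: 5.8
eef_pos: [0.5917, 0.149, 0.1081]
orientation: [0.216, -0.671, 0.675, -0.218]
wrist_force: [2.9, -3.8, -0.1]
opening: 0.0137
time_s: 6.22
eef_pos: [0.5914, 0.1493, 0.1081]
orientation: [0.331, -0.622, 0.627, -0.332]
wrist_force: [0.9, -1.8, 0.2]
opening: 0.014
[ 0.890349   -1.7598453   0.24900949] [-0.19736191 -0.09459004 -0.0651517 ] [ 0.07379878  0.56269421 -0.57527711  1.78741826  0.38703515  0.902672
 -1.26902237] [0.59135372 0.14930144 0.10811999]
```

View pics/w4.png

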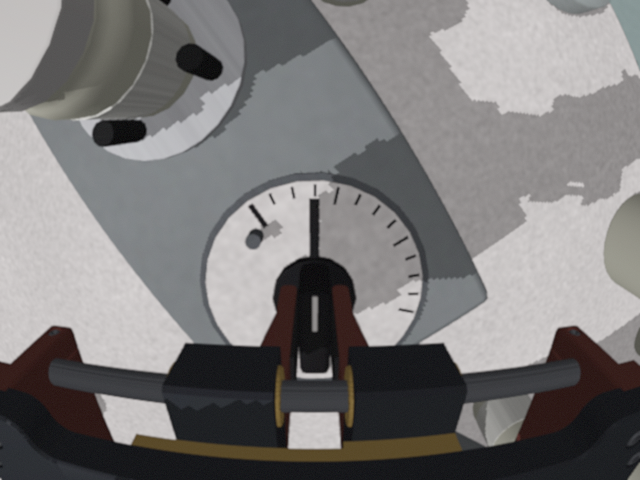

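The grip holds (opening 14 mm) and the pointer turns with it. I'll continue about 25° and look again.

```bash
python3 -m inch '[[1,0,0,0,0,-5,0],[1,0,0,0,0,-10,0],[1,0,0,0,0,-15,0],[1,0,0,0,0,-20,0],[1,0,0,0,0,-25,0]]'
python3 -c "
from h import *
o=bot.get_obs();print(o['wrist_force'],o['ft_torque'],o['qpos'],o['eef_pos'])
snap('wrist','w5')"
```

```text
time_s: 6.68
eef_pos: [0.5908, 0.1495, 0.1081]
orientation: [0.461, -0.534, 0.539, -0.461]
wrist_force: [-0.4, -2.5, 1.9]
opening: 0.014
[-0.41921109 -2.49057162  1.85063372] [-0.25792034  0.09096411 -0.04063003] [ 0.14422043  0.58931401 -0.67715537  1.78288235  0.45707461  0.92962693
 -0.88228235] [0.59079886 0.14951359 0.1081223 ]
```

View pics/w5.png

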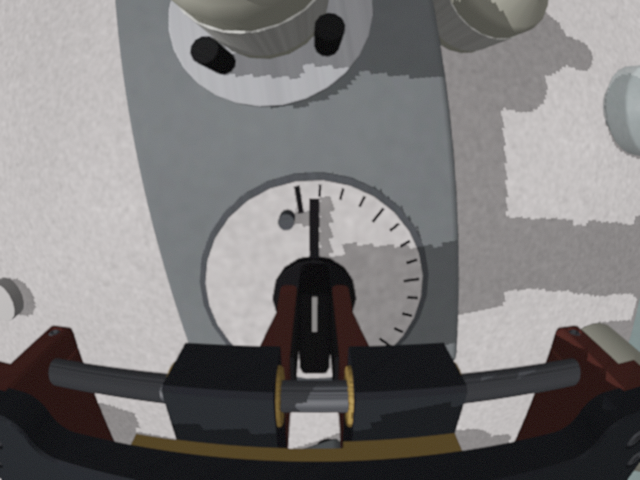

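The pointer tip (314,200) is now about 9° short of the zero mark (300,200). Finishing slowly.

```bash
python3 -m inch '[[1,0,0,0,0,-2,0],[1,0,0,0,0,-4,0],[1,0,0,0,0,-6,0],[1,0,0,0,0,-8,0],[1,0,0,0,0,-9,0]]'
python3 -c "
from h import *
o=bot.get_obs();print(o['wrist_force'],o['ft_torque'],R.from_quat(o['orientation']).as_matrix()[:,0])
snap('wrist','w6')"
```

```text
time_s: 7.15
eef_pos: [0.5906, 0.1495, 0.1081]
orientation: [0.503, -0.496, 0.5, -0.502]
wrist_force: [0.9, -1.9, 0.6]
opening: 0.0142
[ 0.88958301 -1.90189452  0.55800109] [-0.28900479 -0.1382157  -0.26589536] [ 0.00883429 -0.99995005  0.00467385]
```

View pics/w6.png

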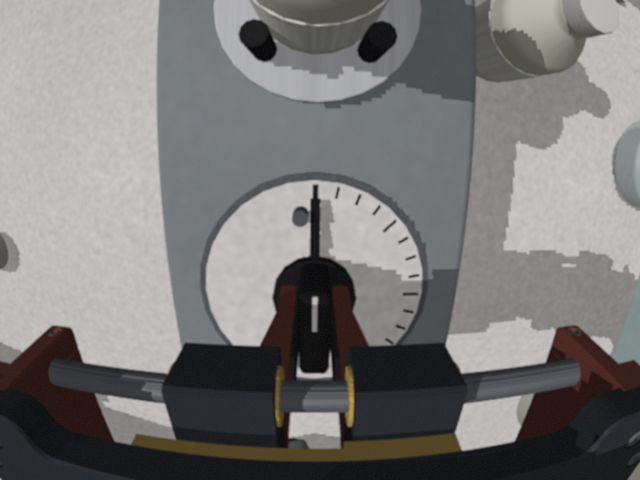

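The pointer covers the zero mark and touches the pin at (301,216), and the z moment has risen to -0.27, which fits the stop. I'll release and lift.

```bash
python3 -m inch '[[0.3,0,0,0,0,0,0],[0.3,0,0,0,0,0,0],[0.3,0,0,0,0,0,0],[0.3,0,0,0,0,0,0],[0.3,0,0,0,0,0,0]]'
python3 -m inch '[[0.3,0,0,0,0,0,0],[0.3,0,0,0,0,0,0],[0.3,0,0,0,0,0,0],[0.3,0,0,0,0,0,0],[0.3,0,0,0,0,0,0]]'
python3 -m inch '[[0.3,0,-1,0,0,0,0],[0.3,0,-2.5,0,0,0,0],[0.3,0,-4.5,0,0,0,0],[0.3,0,-6.5,0,0,0,0],[0.3,0,-8.5,0,0,0,0]]'
python3 -m inch '[[0.3,0,-2,0,0,0,0],[0.3,0,-4,0,0,0,0],[0.3,0,-4,0,0,0,0],[0.3,0,-4,0,0,0,0],[0.3,0,-4,0,0,0,0]]'
python3 - <<'E'
from h import *
o=bot.get_obs();print(o['time_s'],o['wrist_force'],np.abs(o['qvel']).max())
snap('wrist','w7')
snap('scene','s7');print(bot.search_frame('scene','idle_tip'));print(bot.search_frame('wrist','peak_grip'))
E
```

```text
time_s: 7.62
eef_pos: [0.5905, 0.1498, 0.1081]
orientation: [0.503, -0.496, 0.5, -0.502]
wrist_force: [-0.2, -0.2, 0.5]
opening: 0.0442
time_s: 8.03
eef_pos: [0.5905, 0.1498, 0.1081]
orientation: [0.503, -0.496, 0.5, -0.502]
wrist_force: [0.2, 0.2, 1.0]
opening: 0.0617
time_s: 8.45
eef_pos: [0.5904, 0.1506, 0.1957]
orientation: [-0.502, 0.496, -0.5, 0.502]
wrist_force: [0.1, 0.2, 0.3]
opening: 0.0615
time_s: 8.87
eef_pos: [0.59, 0.1505, 0.2359]
orientation: [-0.502, 0.495, -0.5, 0.502]
wrist_force: [-0.1, 0.4, -0.6]
opening: 0.0618
8.8667 [-0.11428201  0.36971409 -0.64150191] 0.017392157522662363
[{'at': [357.1, 173.8], 'p': 0.83}]
[{'at': [227.5, 313.7], 'p': 0.78}]
```

View pics/w7.png

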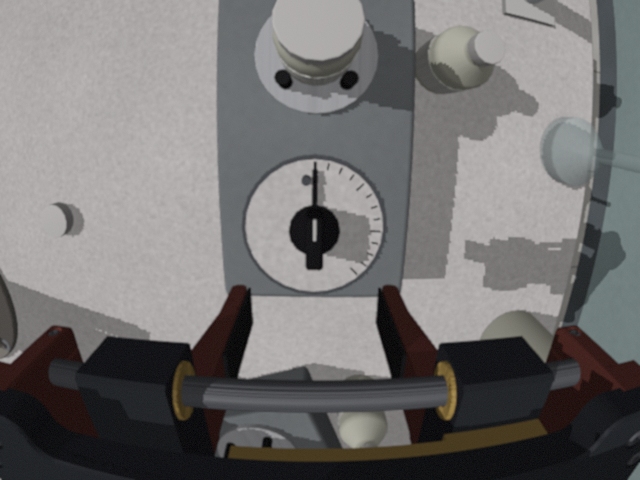

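View pics/s7.png

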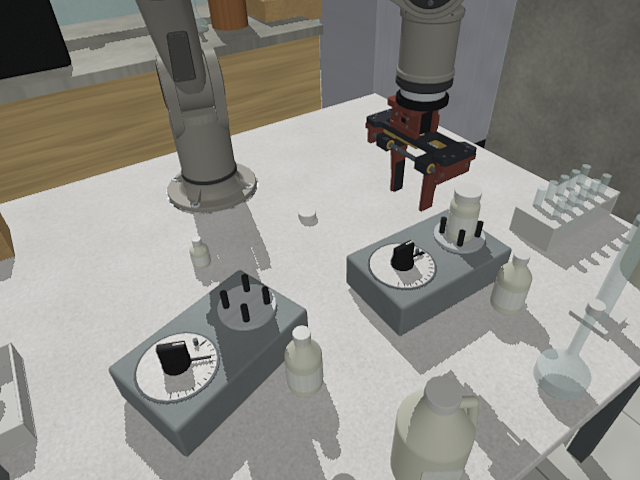

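The wrist view shows the released pointer still on the zero mark at (315,165), touching the pin at (306,181). The scene view shows the idle pointer unmoved at (205,359) and the gripper clear of everything.

```bash
python3 -c "
from plant import bot
bot.sign_off()"
```

```text
the job is handed in; nothing more can be done
```

I turned the bottle tester's reset knob about 55° anticlockwise until the pointer reached the zero stop pin, then let go and lifted clear. I handed the job in at about 9 s of the 32 s allowed.

- **Pointer at zero:** the last wrist picture, taken after release, shows the pointer over the zero mark and against the pin. As the knob reached the stop, the wrist moment about the vertical rose to about 0.27 N m in size.
- **Empty tester:** its pointer looks unmoved. The network found its tip within about 1.5 pixels of where it was at the start.
- **Robot clear:** the fingers were well above the knob, and the wrist force read under 1 N, which is noise level.
- **Disagreements:** the network's `clamped_top` points did not match the bottle cap in the pictures, so I did not use them. The camera views put the knob axis within about 4 mm of each other, and the value I took between them gave a centred grasp.

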